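Hold an inspection mirror so the bench camera sees the hidden red dot

TASK

Take the inspection mirror out of its holder by its handle and hold it upright with the middle of its glass over the yellow ring at the height of the camera's lens, turned so that the camera, looking into the middle of the glass, sees the red dot on the clamped circuit board. Finish while still holding the mirror there, steady in the air. Do not bump the camera or the board clamp, and leave the bottle, jar and phone where they are.

Things in the scene. Friction and masses are not known exactly. Their poses are not given: they have to be found in the camera images.
- mirror: hand inspection mirror, 40 to 85 g, loose, standing upright in the holder with its head down and handle up. Origin at the middle of the head's lower edge; z points up along the handle, x out of the glass (pale silver face; the back is orange), y along the glass. Head 44 x 44 mm and 7 mm thick, z 0 to 44; thin steel neck z 44 to 70; blue square handle 14 x 14 mm, its flats facing x and y, z 70 to 145.
- mirror_face (a point): centre of the mirror's glass face, 22 mm above the mirror's lower edge and 3.5 mm in front of its handle axis; same axes as the mirror (x straight out of the glass)
- holder: fixed black holder on the table, base 60 x 85 x 6 mm, with a pocket 10 x 47 mm whose floor is 6 mm and whose rim is 34 mm above the table; the mirror's head stands in it with 1.5 mm play all round, glass towards the holder's x. Origin under its centre. The mirror comes out straight up, by more than 30 mm.
- station: fixed inspection station: a grey hub (72 mm across, 5 mm high) with a yellow ring (44 mm across) on it and, on a bar along the station's x, a white and black camera (42 mm across, its top 106 mm above the table) from 150 to 243 mm from the hub's centre, looking back over the hub. Origin under the hub's centre.
- spot (a point): the point 85 mm above the table over the centre of the yellow ring, where the centre of the mirror's glass belongs; the camera looks at it
- lens (a point): centre of the camera's lens, 85 mm above the table, 150 mm from the spot
- fixture: fixed board clamp on a swing arm about the same hub: origin under the hub's centre, arm along its x. A green circuit board with black chips stands upright in it, facing the hub, between two blue cheeks 60 mm apart over all that shield it from the camera's direct view; clamp 66 mm wide, 120 to 192 mm from the hub's centre, top 125 mm above the table. Seen from above it stands 50 to 95 degrees anticlockwise of the camera, about the hub.
- marker (a point): centre of the red dot (18 mm across) on the board's face, 85 mm above the table, 150 mm from the spot. By the law of reflection the camera sees it in the mirror when the glass at the spot faces halfway between the directions to the lens and to the dot.
- bottle: loose white plastic bottle, 48 mm across, 100 mm tall, steel cap; origin under its centre; not to be disturbed
- pastejar: loose green jar with a black cap, 44 mm across, 35 mm tall; origin under its centre; not to be disturbed
- phone: loose black phone lying flat, 150 x 72 x 8 mm; origin under its centre; not to be disturbed

How it is judged:
On the way:
1. the mirror is held in the fingers, lifted clear of its holder (height (world z) of mirror above 0.04 m and contact force between the fingers and mirror above 0.5 N and contact force between mirror and holder below 0.1 N), for 0.2 s.
At the end, for the whole second after the job is handed in: Mirror held in the fingers, touching nothing else, still; glass centre within 20 mm sideways and 10 mm in height of the spot, handle within 0.08 rad of upright, glass turned so that the sight line from lens to dot meets it within 10 mm of its upright centre line (about 4 degrees of turn) (horizontal distance between mirror_face and spot below 0.02 m and height (world z) of mirror_face between 0.075 and 0.095 m and angle between mirror's own z axis and vertical below 0.08 rad and x of each of marker, lens in the frame of mirror_face above 0.06 m and ((y of marker in the frame of mirror_face between 0.045 and 0.075 m and y of lens in the frame of mirror_face between -0.075 and -0.045 m) or (y of marker in the frame of mirror_face between 0.055 and 0.085 m and y of lens in the frame of mirror_face between -0.085 and -0.055 m) or (y of marker in the frame of mirror_face between 0.065 and 0.095 m and y of lens in the frame of mirror_face between -0.095 and -0.065 m) or (y of marker in the frame of mirror_face between 0.075 and 0.105 m and y of lens in the frame of mirror_face between -0.105 and -0.075 m) or (y of marker in the frame of mirror_face between 0.085 and 0.115 m and y of lens in the frame of mirror_face between -0.115 and -0.085 m) or (y of marker in the frame of mirror_face between 0.095 and 0.125 m and y of lens in the frame of mirror_face between -0.125 and -0.095 m)) and contact force between the fingers and mirror above 0.5 N and contact force between mirror and station below 0.1 N and contact force between mirror and fixture below 0.1 N and contact force between mirror and holder below 0.1 N and linear speed of mirror below 0.02 m/s and angular speed of mirror below 0.15 rad/s); the arm keeps its last pose, push and grip.
It fails at once if the camera or the board clamp is bumped (over 3 N) (contact force between any of the arm, the fingers, mirror and station above 3 N or contact force between any of the arm, the fingers, mirror and fixture above 3 N).
It fails at once if the bottle is moved by more than 20 mm (distance of bottle from where it was at the start of the episode above 0.02 m).
It fails at once if the jar is moved by more than 20 mm (distance of pastejar from where it was at the start of the episode above 0.02 m).
It fails at once if the phone is moved by more than 20 mm (distance of phone from where it was at the start of the episode above 0.02 m).
It also fails if it takes over 48 s, if anything falls off the work surface, if the arm or the gripper's body presses on something with over 40 N, if the wrist force passes 120 N, or if a joint passes its speed limit or range.

ROBOT

A 6-joint arm with a two-finger parallel gripper is mounted at the origin on the work surface. World frame = base frame: x ahead of the robot, y to its left, z up, the work surface at z = 0. Lengths are in m, angles in rad, forces in N, time in s.
With the tool pointing down it reaches from about 0.3 to 0.75 m from the base axis. Payload 8.5 kg.
Tool frame: the origin (TCP) lies midway between the tips of the shut fingers; the grasp point (between the pads) lies 19 mm behind it (env.hold_point_z is the distance from the TCP to the grasp point, in m); z points along the fingers, y is the direction in which the jaws open and shut (so a half turn about z gives the same grasp; the last joint's range is limited). The gripper opens to 88 mm and grips with 3 to 60 N. Pads are 18 mm wide; open, the fingers measure 123 mm over their backs; the gripper's body (75 mm by 187 mm) begins 45 mm behind the grasp point.
Start: joints at [-1.549, 0.381, 1.297, -0, 1.464, -0.215], TCP at [0.129, -0.535, 0.239] pointing down, gripper open.
Joint ranges: [-3.11, 3.11], [-0.89, 2.33], [0.22, 2.48], [-1.42, 4.56], [0.17, 2.85], [-2.88, 2.88]. Speed limits (rad/s): [2.39, 2.39, 3.14, 3.14, 3.14, 3.14].

INTERFACE

Orientations are given as a unit quaternion [w, x, y, z].
In Python, from bench import telemetry, get_image, get_calibration, job, spot_in, place_of, env gives the robot as it stands.
- The arm moves only by the tool arm_command, never from a script. Its argument "targets" is a list that holds one entry, the list of rows, each a list of 7 numbers: the opening, from 0 (shut) to 1 (fully open), then the shift along the tool's x, y, z in cm, then the turn, a rotation vector about the tool's x, y, z in degrees. A call has 1 to 5 rows; each row is the pose to reach, as a shift and turn from the pose commanded when the call began, along the tool's axes at that moment; what a row does not reach only later rows make up. A row lasts 1/12 s, in which the tool goes at most 41.7 mm and 7.16 degrees, less where a joint would pass 70% of its speed; a pose out of reach is approached as far as the arm can. A call with a gripper value outside its range is refused whole. The fingers move at their own pace and stop on an object; "grip_force" is the grip in N (left out, the last holds). Time passes only in rows, so rows that repeat a pose let the fingers close. It gives the time, the measured TCP pose, the force and the opening at its end, in the units of the state.
- telemetry.get_obs(): the state, without advancing time (a new reading comes with each control period).
- get_image(name): name is "scene" or "top" or "wrist"; returns the picture (400x640x3 uint8, red, green, blue); there is no depth.
- get_calibration(name): a dict with "fovy" (degrees; the focal length in pixels is half the picture's height over the tangent of half this angle, whatever the lens; pixels are square), "cx", "cy" (the principal point, pixels), "origin" and "rotation" of the camera in the world. Camera axes: x right, y down, z forward; pixel columns grow to the right and rows downward; lengths in m; the calibration is good to about 2 mm. A picture is of the moment at which its call begins: read the wrist's pose just before it. get_calibration takes no time and is no camera call; for the wrist camera it gives the pose at the moment of the call.
- job.finish_job(): hands the job in, once; it reports no verdict.
Trained networks look in the newest picture that a camera, given by its name, has taken for a name from the list of things; names that differ only in an ending like _2 or _b are one class to them, and where a whole thing is asked for, a point or a joint stands for the part that bears it (a point fixed in the world has none). Each returns a list of dicts, best first, with "p" (0 to 1); they miss things now and then, are a little off and sometimes report something else, mostly with a low value. They report only what shows in the picture. A call takes as long as a camera call.
- spot_in(thing, camera): "xyz" ([x, y, z] in m, in world coordinates, good to about 4 mm: the middle of the surface that is visible of it).
- place_of(thing, camera): "xyz" ([x, y, z] in m, in world coordinates, good to about 4 mm: a listed point, or the origin of a listed thing).
The state is a dict: "clock": time; "joint_pos": joint angles; "qvel": joint speeds; "tau": joint torques, N m; "tool_pos": TCP position; "tool_rot": TCP orientation; "wrist_force": force on the tool from outside, world axes, zero at the start; "moment": the same for the moment, N m; "finger_gap": finger opening in m.
Only numpy, scipy, OpenCV 4.12 (cv2) and the standard library are available. Lean on these libraries where they do the work, as an engineer would, in place of code of your own. Each camera call takes 0.05 s, during which the arm holds its last target. There are 200 camera calls.

## Working session

There is one attempt and no reset: what is moved stays moved. The work goes in short steps, Python scripts to look and compute and a tool call to move; the robot and the scene stay as the last step left them, time stands still between calls to the robot, and variables do not carry over. Pictures are saved under pics/ and viewed, about 8 in all and at most 12, crops included, and the job is handed in when it is done.

Besides the shell and the picture viewer there is one more tool, called after "Call:" as name([rows], argument=value, ...), one row to a line, values as JSON. arm_command: Moves the arm, as the interface text tells. Its arguments: {"type":"object","properties":{"targets":{"type":"array","items":{"type":"array","items":{"type":"array","items":{"type":"number"}}}},"grip_force":{"type":"number"}},"required":["targets"]}

```bash
mkdir -p pics; python3 - <<'E'
from bench import *
import cv2,numpy as np
for c in("scene","top"):
    im=get_image(c); cv2.imwrite(f"pics/{c}0.png",im[:,:,::-1])
    k=get_calibration(c); print(c,k["fovy"],np.round(k["origin"],3),np.round(k["rotation"],2).tolist())
    for n in("mirror","mirror_face","holder","station","spot","lens","fixture","marker","bottle","pastejar","phone"):
        r=place_of(n,c); print(n,[(np.round(d["xyz"],3).tolist(),round(d["p"],2)) for d in r[:2]])
print(telemetry.get_obs())
E
python3 -c "
import cv2,numpy as np
a=[cv2.imread(f'pics/{c}0.png') for c in('scene','top')]
cv2.imwrite('pics/both.png',np.vstack(a)[:, :][:800])"
```

```text
scene 48.578683307541596 [1.419 0.037 0.739] [-0.28, 0.58, 0.68, -0.34]
mirror [([0.604, -0.278, 0.008], 0.88), ([0.4, -0.507, 0.002], 0.39)]
mirror_face [([0.595, -0.272, 0.029], 0.68)]
holder [([0.597, -0.274, -0.003], 0.76)]
station [([0.626, 0.1, -0.0], 0.96)]
spot []
lens [([0.53, 0.212, 0.083], 0.65)]
fixture [([0.63, 0.096, 0.0], 0.96)]
marker [([0.482, 0.083, 0.081], 0.64)]
bottle [([0.729, -0.028, 0.004], 0.65), ([0.624, 0.098, 0.0], 0.51)]
pastejar [([0.694, -0.15, -0.003], 0.56)]
phone [([0.401, -0.506, 0.001], 0.88)]
top 52.33638129989012 [ 0.438 -0.117  1.171] [-0.04, 0.71, -0.7, 0.03]
mirror [([0.607, -0.272, 0.008], 0.54)]
mirror_face []
holder [([0.598, -0.273, 0.001], 0.85), ([0.629, 0.101, 0.088], 0.6)]
station [([0.63, 0.101, 0.001], 0.92)]
spot [([0.629, 0.101, 0.09], 0.9)]
lens [([0.534, 0.215, 0.081], 0.77)]
fixture []
marker [([0.48, 0.081, 0.087], 0.9), ([0.537, 0.215, 0.084], 0.46)]
bottle [([0.732, -0.025, 0.003], 0.5)]
pastejar [([0.694, -0.156, -0.004], 0.6)]
phone [([0.4, -0.507, 0.0], 0.83), ([0.73, -0.025, 0.005], 0.73)]
{'clock': 1.2, 'joint_pos': array([-1.54931949e+00,  3.80553233e-01,  1.29739110e+00,  2.90136108e-06,
        1.46361551e+00, -2.15305866e-01]), 'qvel': array([ 0.0008996 ,  0.00080908, -0.00050757,  0.00084338, -0.00022469,
        0.00032604]), 'tau': array([-1.48639901e-03, -4.37795985e+01, -2.24734032e+01,  7.13297795e-02,
        3.13284493e-02, -1.34922055e-05]), 'tool_pos': array([ 0.12901178, -0.53463132,  0.23877654]), 'tool_rot': array([ 1.64714107e-05,  9.92999944e-01,  1.18114818e-01, -1.52176631e-07]), 'wrist_force': array([-0.06062452,  0.26956037,  0.10493566]), 'moment': array([-0.02458546, -0.01777514,  0.01466032]), 'finger_gap': 0.08811126050845329}
```

View pics/top0.png

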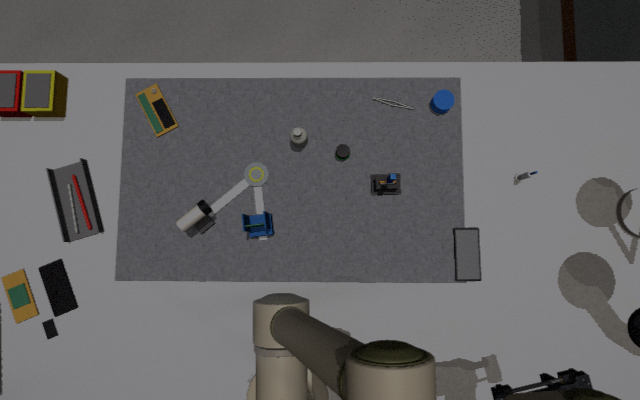

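View pics/scene0.png

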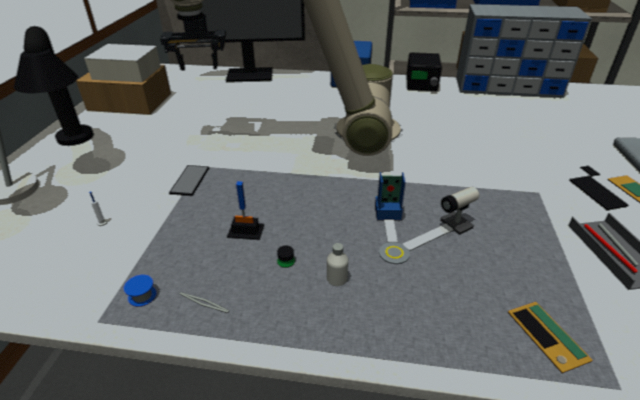

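The top view shows the holder at about (385,184), hub at (256,174), camera at (195,215) and clamp at (257,222). The scene view shows the blue handle at (240,195) and the orange back facing the viewer, so the glass faces about -x. The networks agree across both views to within about 5 mm. I'll go above the holder and look from close by.

Call:
arm_command([
  [[1,4,-1.1,-0.4,0,0,2.7],[1,8,-2.2,-0.8,0,0,5.4],[1,12,-3.4,-1.2,0,0,8.1],[1,15.5,-4.4,-1.6,0,0,10.8],[1,19,-5.4,-2,0,0,13.5]],
])

```text
clock: 1.62
tool_pos: [0.3025, -0.4363, 0.2591]
tool_rot: [0.0, 1.0, -0.001, 0.0]
wrist_force: [0.8, -0.0, -0.3]
finger_gap: 0.0877
```

```bash
cat >h.py <<'E'
from bench import *
import numpy as np, cv2
from scipy.spatial.transform import Rotation as R
def go(x,y,z,yaw):
    "shift (cm) and turn (deg) in tool axes to TCP x,y,z with tool x at yaw (deg), tool down"
    o=telemetry.get_obs(); T=R.from_quat(np.roll(o["tool_rot"],-1))
    G=R.from_euler("z",yaw,degrees=True)*R.from_euler("x",180,degrees=True)
    print(round(o["clock"],2),"tcp",np.round(o["tool_pos"],4),"yaw",round(np.degrees(np.arctan2(*T.as_matrix()[1::-1,0])),2),"gap",round(o["finger_gap"],4),"j",np.round(o["joint_pos"],2))
    print("shift cm",np.round(T.inv().apply(np.array([x,y,z])-o["tool_pos"])*100,2),"turn",np.round((T.inv()*G).as_rotvec(degrees=True),2))
E
python3 -c "
from h import *
go(.598,-.273,.26,0)"
```

```text
1.62 tcp [ 0.3025 -0.4363  0.2591] yaw -0.06 gap 0.0877 j [-1.19  0.33  1.31  0.    1.5   0.38]
shift cm [ 29.53 -16.36  -0.09] turn [ 0.01 -0.01 -0.06]
```

Call:
arm_command([
  [[1,3.5,-2,0,0,0,0],[1,7,-4,0,0,0,0],[1,10.5,-6,0,0,0,0],[1,14,-8,0,0,0,0],[1,17.5,-10,0,0,0,0]],
])

```text
clock: 2.03
tool_pos: [0.4775, -0.336, 0.2589]
tool_rot: [0.0, 1.0, 0.001, 0.0]
wrist_force: [0.3, -0.5, 0.0]
finger_gap: 0.0883
```

Call:
arm_command([
  [[1,3.5,-2,0,0,0,0],[1,7,-4,0,0,0,0],[1,10,-6,0,0,0,0],[1,11,-6.4,0,0,0,0],[1,11,-6.4,0,0,0,0]],
])

```text
clock: 2.45
tool_pos: [0.5878, -0.2714, 0.2579]
tool_rot: [-0.0, 1.0, 0.002, -0.0]
wrist_force: [-0.4, 0.4, -0.2]
finger_gap: 0.0881
```

```bash
python3 - <<'E'
from h import *
go(.598,-.273,.26,0)
im=get_image("wrist"); cv2.imwrite("pics/w1.png",im[:,:,::-1]); k=get_calibration("wrist"); print(k)
for n in("mirror","holder","mirror_face"):
    print(n,[(np.round(d["xyz"],4).tolist(),round(d["p"],2)) for d in place_of(n,"wrist")[:2]],[(np.round(d["xyz"],4).tolist(),round(d["p"],2)) for d in spot_in(n,"wrist")[:2]])
E
```

```text
2.45 tcp [ 0.5878 -0.2714  0.2579] yaw 0.27 gap 0.0881 j [-0.62  0.55  0.96  0.    1.64  0.95]
shift cm [ 1.02  0.17 -0.21] turn [-0.03  0.02  0.27]
{'fovy': 64.6797079488172, 'cx': 320.74339261227226, 'cy': 197.37849518455934, 'origin': array([ 0.66545307, -0.2743643 ,  0.40560956]), 'rotation': array([ 0.10876403,  0.69966755, -0.69769372, -0.10889985])}
mirror [([0.6043, -0.2766, 0.0079], 0.94), ([0.6234, 0.0943, 0.001], 0.42)] [([0.6051, -0.2725, 0.1168], 0.92)]
holder [([0.6002, -0.2778, -0.0016], 0.81)] [([0.6093, -0.2771, 0.0066], 0.87)]
mirror_face [([0.6007, -0.2771, 0.0258], 0.92)] [([0.609, -0.2763, 0.1148], 0.81)]
```

View pics/w1.png

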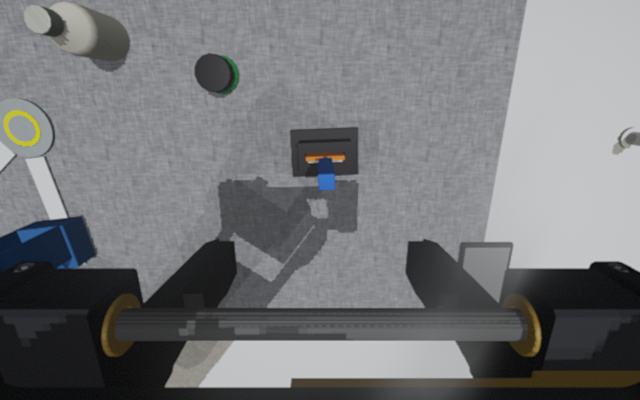

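The close view shows the handle's top at about (326,183), the orange back at (325,158) and the black holder from (291,128) to (358,176). I'll rectify it onto the handle-top plane and the holder base plane for yaw and position.

```bash
cat >>h.py <<'E'
def warp(im,k,z,x0,x1,y0,y1,s=5000):
    "rectified picture of plane z: columns = y from y1 down to y0, rows = x from x1 down to x0; s px per m"
    f=200/np.tan(np.radians(k["fovy"]/2)); K=np.array([[f,0,k["cx"]],[0,f,k["cy"]],[0,0,1]])
    M=R.from_quat(np.roll(k["rotation"],-1)).as_matrix().T
    P=np.array([[x1,y1,z],[x1,y0,z],[x0,y0,z],[x0,y1,z]])
    p=(K@M@(P-k["origin"]).T).T; p=(p[:,:2]/p[:,2:]).astype(np.float32)
    w,h=int((y1-y0)*s),int((x1-x0)*s)
    return cv2.warpPerspective(im,cv2.getPerspectiveTransform(p,np.float32([[0,0],[w,0],[w,h],[0,h]])),(w,h),flags=cv2.INTER_CUBIC)
E
python3 - <<'E'
from h import *
im=get_image("wrist"); k=get_calibration("wrist")
W=(.55,.65,-.335,-.215); A=warp(im,k,.006,*W,s=4000); B=warp(im,k,.151,*W,s=4000)
def rect(m,W,s,n):
    c=max(cv2.findContours(m.astype(np.uint8),0,1)[0],key=cv2.contourArea); (u,v),wh,a=cv2.minAreaRect(c)
    print(n,"centre x %.4f y %.4f"%(W[1]-v/s,W[3]-u/s),np.round(np.array(wh)/s*1e3,1),"angle",round(a,1))
b=B.astype(int); blue=(b[...,2]>b[...,0]*1.6)&(b[...,2]>60)
print(np.percentile(b[...,2][blue],[10,50,90]))
for t in(100,130,150,170): 
    m=blue&(b[...,2]>t)
    if m.any(): rect(m,W,4000,f"blue>{t}")
a=A.max(2); 
for t in (45,55,65): rect(a<t,W,4000,f"dark<{t}")
cv2.imwrite("pics/w2.png",np.hstack([A,B])[:,:,::-1][::1,::1][:, :960] if 0 else cv2.resize(np.hstack([A,B]),(800,333))[:,:,::-1])
E
```

```text
[ 83. 165. 190.]
blue>100 centre x 0.6002 y -0.2772 [14.9 14.6] angle 87.1
blue>130 centre x 0.6000 y -0.2773 [14.2 14.3] angle 87.0
blue>150 centre x 0.6000 y -0.2772 [13.7 13.8] angle 87.5
blue>170 centre x 0.6001 y -0.2772 [12.9 13.1] angle 88.4
dark<45 centre x 0.5782 y -0.2599 [12.2 17.1] angle 7.1
dark<55 centre x 0.6151 y -0.2758 [ 4.3 67.3] angle 87.6
dark<65 centre x 0.5942 y -0.2736 [48.1 75.9] angle 87.8
```

View pics/w2.png

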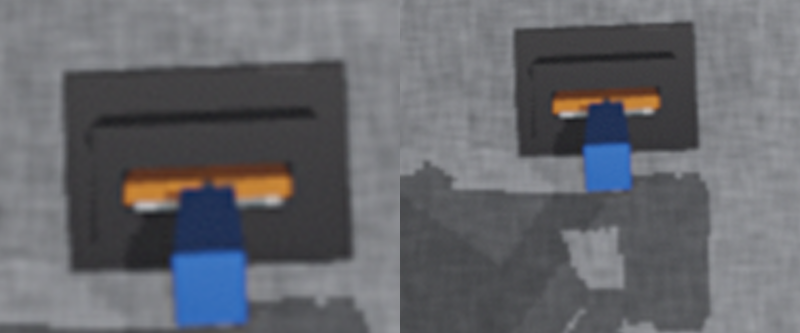

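The handle top measures 14 x 14 mm when taken at z = 0.151, so that height is right. It is centred at (0.600, -0.277), yaw about 2.5°, with the glass facing -x (white strip on that side). Next I align over it and go down.

```bash
python3 -c "
from h import *
go(.600,-.277,.102,2.5)"
```

```text
2.85 tcp [ 0.5852 -0.274   0.2591] yaw -0.01 gap 0.0878 j [-0.62  0.55  0.96 -0.    1.64  0.95]
shift cm [ 1.48  0.3  15.71] turn [ 0.01 -0.01 -2.51]
```

Call:
arm_command([
  [[1,1.45,0.3,1,0,0,-2.5],[1,1.45,0.3,3,0,0,-2.5],[1,1.45,0.3,5.5,0,0,-2.5],[1,1.45,0.3,7.5,0,0,-2.5],[1,1.45,0.3,8,0,0,-2.5]],
])

```text
clock: 3.27
tool_pos: [0.599, -0.2759, 0.1754]
tool_rot: [-0.002, 1.0, 0.022, -0.002]
wrist_force: [-0.1, 0.2, 0.4]
finger_gap: 0.0884
```

```bash
python3 - <<'E'
from h import *
go(.600,-.277,.102,2.5)
im=get_image("wrist"); k=get_calibration("wrist"); cv2.imwrite("pics/w3.png",im[:,:,::-1])
W=(.55,.65,-.335,-.215); B=warp(im,k,.151,*W,s=4000).astype(int)
for t in(100,130,150):
    m=((B[...,2]>B[...,0]*1.6)&(B[...,2]>t)).astype(np.uint8)
    c=max(cv2.findContours(m,0,1)[0],key=cv2.contourArea); (u,v),wh,a=cv2.minAreaRect(c)
    print("x %.4f y %.4f"%(W[1]-v/4000,W[3]-u/4000),np.round(np.array(wh)/4,1),a)
E
```

```text
3.27 tcp [ 0.599  -0.2759  0.1754] yaw 2.52 gap 0.0884 j [-0.61  0.62  1.06 -0.    1.47  0.92]
shift cm [0.13 0.14 7.34] turn [-0.2   0.26  0.02]
x 0.5997 y -0.2776 [13.5 13.9] 87.79740142822266Traceback (most recent call last):
  File "<stdin>", line 7, in <module>
ValueError: max() iterable argument is empty
```

View pics/w3.png

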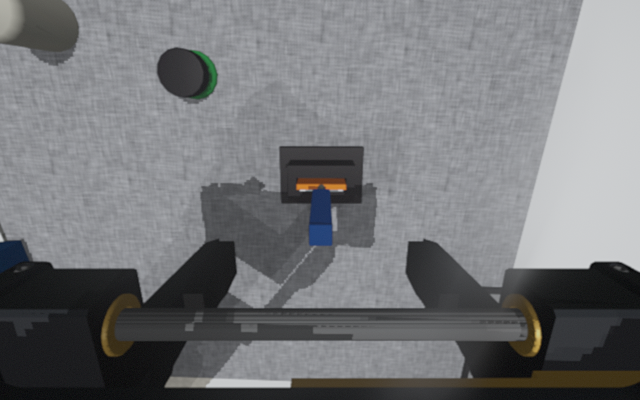

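The handle top is at (320,233), centred between the fingers, and the second viewpoint gives the same (0.600, -0.2775). Going down, then gripping.

Call:
arm_command([
  [[1,0,0.05,2.5,0,0,0],[1,0,0.05,5,0,0,0],[1,0,0.05,7,0,0,0],[1,0,0.05,7.5,0,0,0],[1,0,0.05,7.5,0,0,0]],
])

```text
clock: 3.73
tool_pos: [0.6003, -0.2769, 0.1038]
tool_rot: [-0.0, 1.0, 0.022, -0.0]
wrist_force: [0.2, -0.5, -0.0]
finger_gap: 0.0888
```

Call:
arm_command([
  [[0.5,0,0,0,0,0,0],[0.3,0,0,0,0,0,0],[0.1,0,0,0,0,0,0],[0,0,0,0,0,0,0],[0,0,0,0,0,0,0]],
], grip_force=20)

```text
clock: 4.15
tool_pos: [0.6006, -0.2768, 0.1045]
tool_rot: [0.0, 1.0, 0.022, 0.0]
wrist_force: [0.4, -0.3, -0.5]
finger_gap: 0.0569
```

Call:
arm_command([
  [[0,0,0,0,0,0,0],[0,0,0,0,0,0,0],[0,0,0,0,0,0,0],[0,0,0,0,0,0,0],[0,0,0,0,0,0,0]],
], grip_force=20)

```text
clock: 4.57
tool_pos: [0.6004, -0.2767, 0.1037]
tool_rot: [-0.0, 1.0, 0.022, -0.0]
wrist_force: [0.1, 0.6, -0.5]
finger_gap: 0.0237
```

Call:
arm_command([
  [[0,0,0,0,0,0,0],[0,0,0,0,0,0,0],[0,0,0,0,0,0,0],[0,0,0,0,0,0,0],[0,0,0,0,0,0,0]],
])

```text
clock: 4.98
tool_pos: [0.6004, -0.2767, 0.1036]
tool_rot: [-0.0, 1.0, 0.022, -0.0]
wrist_force: [0.2, 0.4, -0.0]
finger_gap: 0.0138
```

Call:
arm_command([
  [[0,0,0,-0.5,0,0,0],[0,0,0,-1.5,0,0,0],[0,0,0,-3,0,0,0],[0,0,0,-4.5,0,0,0],[0,0,0,-6,0,0,0]],
])

```text
clock: 5.4
tool_pos: [0.6005, -0.2768, 0.1655]
tool_rot: [0.0, 1.0, 0.022, 0.0]
wrist_force: [-0.3, 0.1, 0.1]
finger_gap: 0.0137
```

Call:
arm_command([
  [[0,0,0,-1.5,0,0,0],[0,0,0,-2.5,0,0,0],[0,0,0,-3,0,0,0],[0,0,0,-3,0,0,0],[0,0,0,-3,0,0,0]],
])

```text
clock: 5.82
tool_pos: [0.6002, -0.2766, 0.1934]
tool_rot: [-0.0, 1.0, 0.022, -0.0]
wrist_force: [-0.4, -1.3, -1.7]
finger_gap: 0.0137
```

```bash
python3 - <<'E'
from h import *
get_image("wrist"); get_image("scene"); get_image("top")
for c in("wrist","scene"):
  for n in("mirror","mirror_face"): print(c,n,[(np.round(d["xyz"],4).tolist(),round(d["p"],2)) for d in place_of(n,c)[:2]])
for c in("wrist","scene","top"):
  for n in("station","spot","lens","marker"): print(c,n,[(np.round(d["xyz"],4).tolist(),round(d["p"],2)) for d in place_of(n,c)[:1]])
go(.629,.1,.24,-21.2)
E
```

```text
wrist mirror [([0.6032, -0.2779, 0.0984], 0.73)]
wrist mirror_face [([0.6011, -0.2769, 0.1189], 0.88)]
scene mirror [([0.6008, -0.2786, 0.0951], 0.88)]
scene mirror_face [([0.5951, -0.2763, 0.1197], 0.6)]
wrist station []
wrist spot []
wrist lens []
wrist marker []
scene station [([0.6251, 0.0995, -0.0013], 0.93)]
scene spot []
scene lens [([0.533, 0.2153, 0.0843], 0.96)]
scene marker [([0.481, 0.0839, 0.0792], 0.93)]
top station [([0.6321, 0.0952, 0.0029], 0.98)]
top spot [([0.6263, 0.1005, 0.0878], 0.86)]
top lens [([0.535, 0.2166, 0.0823], 0.91)]
top marker [([0.4818, 0.0825, 0.0845], 0.74)]
6.77 tcp [ 0.6004 -0.2767  0.1938] yaw 2.57 gap 0.0138 j [-0.61  0.61  1.03  0.    1.5   0.92]
shift cm [  4.55 -37.5   -4.62] turn [-0.    0.   23.77]
```

Gripped (gap 13.8 mm) and lifted; the networks put the mirror at z of about 0.096, as expected. Now carrying it to the hub.

Call:
arm_command([
  [[0,0.2,-1.5,0,0,0,1.5],[0,0.5,-4,0,0,0,4],[0,0.9,-7,0,0,0,6.5],[0,1.3,-10.5,0,0,0,9],[0,1.8,-14,0,0,0,12]],
])

```text
clock: 7.18
tool_pos: [0.6119, -0.1349, 0.1938]
tool_rot: [-0.0, 0.996, -0.084, -0.0]
wrist_force: [1.1, 0.2, -0.5]
finger_gap: 0.0138
```

```bash
python3 -c "
from h import *
go(.631,.099,.194,-21.9)"
```

```text
7.18 tcp [ 0.6119 -0.1349  0.1938] yaw -9.61 gap 0.0138 j [-0.41  0.55  1.14  0.    1.45  1.33]
shift cm [-2.020e+00 -2.338e+01 -2.000e-02] turn [-0.    0.   12.29]
```

Call:
arm_command([
  [[0,-0.3,-3.5,0,0,0,2.5],[0,-0.6,-7,0,0,0,5],[0,-0.9,-10.5,0,0,0,7.5],[0,-1.2,-14,0,0,0,10],[0,-1.5,-17,0,0,0,12.3]],
])

```text
clock: 7.6
tool_pos: [0.6251, 0.0364, 0.1939]
tool_rot: [-0.0, 0.982, -0.189, 0.0]
wrist_force: [0.0, -0.6, -0.7]
finger_gap: 0.0139
```

```bash
python3 -c "
from h import *
go(.631,.099,.194,-21.9)"
```

```text
7.6 tcp [0.6251 0.0364 0.1939] yaw -21.82 gap 0.0139 j [-0.13  0.55  1.15  0.    1.45  1.82]
shift cm [-1.78 -6.03 -0.01] turn [-0.02 -0.01  0.08]
```

Call:
arm_command([
  [[0,-0.8,-2.8,0,0,0,0],[0,-1.4,-4.8,0,0,0,0],[0,-1.8,-6,0,0,0,0],[0,-1.8,-6,0,0,0,0],[0,-1.8,-6,0,0,0,0]],
])

```text
clock: 8.02
tool_pos: [0.6307, 0.0962, 0.1937]
tool_rot: [0.0, 0.982, -0.188, 0.0]
wrist_force: [0.7, -0.7, -1.1]
finger_gap: 0.0142
```

```bash
python3 - <<'E'
from h import *
im=get_image("wrist");k=get_calibration("wrist"); cv2.imwrite("pics/w4.png",im[:,:,::-1]); 
t=get_image("top"); get_image("scene")
for c in("wrist","scene","top"):
  for n in("station","spot","lens","marker","mirror_face","mirror"): print(c,n,[(np.round(d["xyz"],4).tolist(),round(d["p"],2)) for d in place_of(n,c)[:1]])
kt=get_calibration("top")
C=warp(t,kt,.005,.40,.72,-.02,.28,s=1250)
cv2.imwrite("pics/t4.png",np.hstack([C,warp(im,k,.005,.40,.72,-.02,.28,s=1250)])[:,:,::-1])
go(.631,.099,.161,-21.9)
E
```

```text
wrist station [([0.6273, 0.0985, 0.0025], 0.61)]
wrist spot [([0.6264, 0.0995, 0.0837], 0.74)]
wrist lens []
wrist marker []
wrist mirror_face [([0.6318, 0.0945, 0.1194], 0.84)]
wrist mirror [([0.6335, 0.0975, 0.097], 0.95)]
scene station [([0.6245, 0.0998, -0.0011], 0.65)]
scene spot [([0.6264, 0.0995, -0.0027], 0.61)]
scene lens [([0.5339, 0.2151, 0.0844], 0.62)]
scene marker [([0.4822, 0.0809, 0.0816], 0.67)]
scene mirror_face [([0.6259, 0.1022, 0.1209], 0.84)]
scene mirror [([0.6302, 0.0927, 0.0956], 0.65)]
top station [([0.6308, 0.0948, 0.0008], 0.57)]
top spot [([0.6272, 0.1006, 0.0883], 0.72)]
top lens []
top marker [([0.4813, 0.0814, 0.0849], 0.94)]
top mirror_face []
top mirror []
9.07 tcp [0.6307 0.0965 0.1937] yaw -21.73 gap 0.0138 j [-0.03  0.57  1.11  0.    1.47  1.92]
shift cm [-0.06 -0.24  3.27] turn [-0.   -0.    0.17]
```

View pics/t4.png

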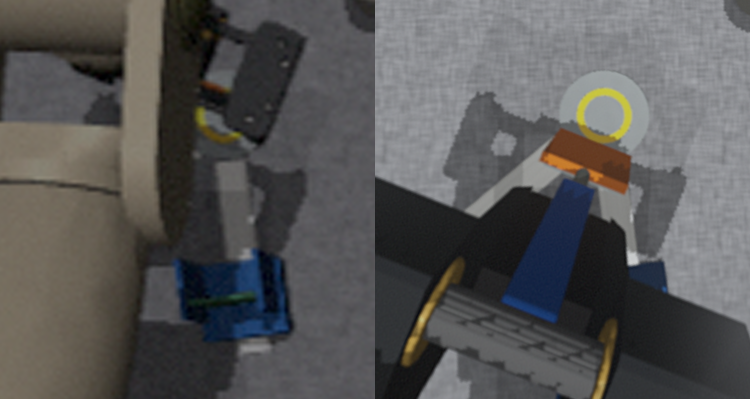

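View pics/w4.png

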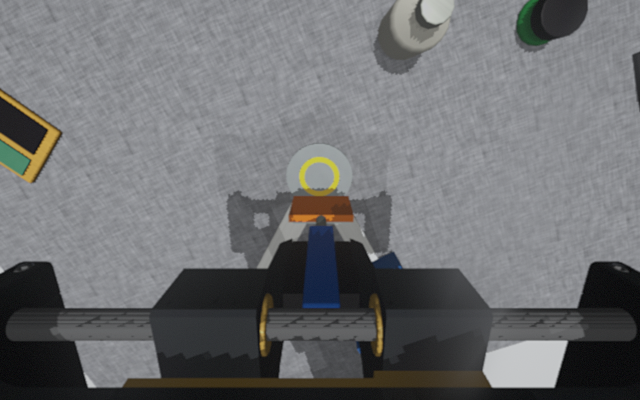

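The wrist view shows the upright mirror behind the ring (ring at (320,176), orange head at (320,208)), held straight. As a check on the turn, I'll measure the directions of the two white bars from the first top picture.

```bash
python3 - <<'E'
from h import *
im=cv2.imread("pics/top0.png")[:,:,::-1].copy(); kt=get_calibration("top")
W=(.40,.72,-.02,.28); s=2500
A=warp(im,kt,.005,*W,s=s).astype(int)
def xy(m): v,u=np.nonzero(m); return W[1]-v/s, W[3]-u/s
yel=(A[...,0]-A[...,2]>45)&(A[...,1]-A[...,2]>35)
x,y=xy(yel); n=(np.hypot(x-.628,y-.099)<.035); hx,hy=(x[n].min()+x[n].max())/2,(y[n].min()+y[n].max())/2
print("ring",hx,hy,x[n].mean(),y[n].mean(),np.ptp(x[n]),np.ptp(y[n]))
B=warp(im,kt,.003,*W,s=s).astype(int)
x,y=xy((B.min(2)>125)); 
for c in((hx,hy),(.6275,.099)):
    r=np.hypot(x-c[0],y-c[1]); a=np.degrees(np.arctan2(y-c[1],x-c[0]))%360
    for lo,hi in((110,150),(170,205)):
        k=(r>.05)&(r<.10)&(a>lo)&(a<hi); print(c,k.sum(),np.median(a[k]),[round(np.median(a[k&(r>q)&(r<q+.015)]),1) for q in(.05,.065,.08)])
E
```

```text
ring 0.6277999999999999 0.10120000000000003 0.6281611192930779 0.10131811487481593 0.04359999999999997 0.04319999999999999
(np.float64(0.6277999999999999), np.float64(0.10120000000000003)) 6896 129.47800408880127 [np.float64(129.3), np.float64(129.5), np.float64(129.6)]
(np.float64(0.6277999999999999), np.float64(0.10120000000000003)) 6042 187.32859386759543 [np.float64(187.6), np.float64(187.1), np.float64(187.4)]
(0.6275, 0.099) 6921 128.20258691793222 [np.float64(127.6), np.float64(128.2), np.float64(128.5)]
(0.6275, 0.099) 6043 185.67035734389387 [np.float64(185.5), np.float64(185.4), np.float64(186.0)]
```

The bars give 129.5° and 187.3°, so the bisector is 158.4° and the tool yaw should be -21.6°. It is now -21.7°, which matches. Going down to spot height.

Call:
arm_command([
  [[0,0,-0.1,0.8,0,0,0],[0,0,-0.2,1.8,0,0,0],[0,0,-0.2,2.7,0,0,0],[0,0,-0.2,3.2,0,0,0],[0,0,-0.2,3.3,0,0,0]],
])

```text
clock: 9.48
tool_pos: [0.6308, 0.0984, 0.1589]
tool_rot: [0.0, 0.982, -0.189, -0.001]
wrist_force: [-1.2, -0.3, -0.4]
finger_gap: 0.0139
```

Call:
arm_command([
  [[0,0,0,0,0,0,0],[0,0,0,0,0,0,0],[0,0,0,0,0,0,0],[0,0,0,0,0,0,0],[0,0,0,0,0,0,0]],
])

```text
clock: 9.9
tool_pos: [0.6315, 0.0983, 0.1611]
tool_rot: [-0.0, 0.982, -0.189, 0.0]
wrist_force: [-0.2, 1.0, -0.7]
finger_gap: 0.0141
```

```bash
python3 - <<'E'
from h import *
im=get_image("wrist"); t=get_image("scene")
for c in("wrist","scene"):
  for n in("mirror_face","mirror"): print(c,n,[(np.round(d["xyz"],4).tolist(),round(d["p"],2)) for d in place_of(n,c)[:1]])
cv2.imwrite("pics/s5.png",cv2.resize(t[150:300,220:500],None,fx=2.8,fy=2.8,interpolation=2)[:,:,::-1])
go(.6313,.0987,.161,-21.6)
E
```

```text
wrist mirror_face [([0.6359, 0.0972, 0.0867], 0.84)]
wrist mirror [([0.6333, 0.0976, 0.0648], 0.65)]
scene mirror_face [([0.532, 0.2115, 0.0857], 0.71)]
scene mirror [([0.633, 0.0961, 0.0627], 0.97)]
10.2 tcp [0.6314 0.0984 0.1608] yaw -21.73 gap 0.0139 j [-0.03  0.6   1.15 -0.    1.39  1.92]
shift cm [-0.02 -0.03 -0.02] turn [-0.   -0.   -0.13]
```

View pics/s5.png

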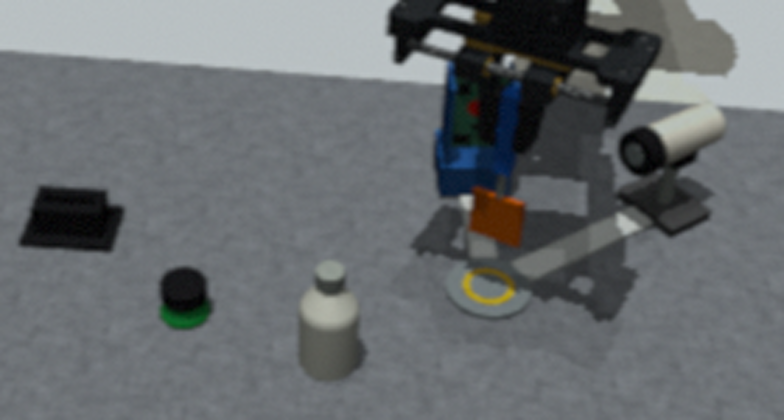

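The mirror hangs upright over the ring (orange back at (497,215) in the crop, ring at (489,286)), facing between the camera and the clamp. It touches nothing. Handing in.

```bash
python3 -c "
from h import *
print(job.finish_job())"
```

```text
the job is handed in; nothing more can be done
None
```

I gripped the mirror by its handle, lifted it straight out of the holder, carried it over the yellow ring and handed the job in while still holding it there. `finish_job` reports no verdict, so the result rests on the checks below.

- **Position:** the tool stands within 0.5 mm of where I wanted it. From the tool pose, the glass centre is at about (0.628, 0.100, 0.085) against a spot measured at about (0.628, 0.100, 0.085).
- **Turn:** the glass faces 158.3°. The bisector between lens and dot came out at 158.4° from the white bars and 158.1° from the networks.
- **Grip and contact:** the finger gap is steady at 13.9 mm, the wrist force is near zero, and the last picture shows the mirror upright and touching nothing. The bottle and jar look untouched, and nothing passed near the phone.
- **Disagreements:** the scene network's last "mirror_face" report was wrong, as it gave the camera's lens. The wrist network put the glass centre about 8 mm from my estimate, which is within the 20 mm allowed. Both networks put the mirror's lower edge at z 0.063–0.065, as intended.

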